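# Build the sieve tower for grading dry clay

### The arm

A 6-joint arm with a two-finger parallel gripper is mounted at the origin on a cart in front of the work surface, level with it; the furniture and walls round the work are solid. World frame = base frame: x ahead of the robot, y to its left, z up, the work surface at z = 0. Lengths are in mm, angles in rad, forces in N, time in s.
With the tool pointing down it reaches from about 275 to 1000 mm from the base axis. Payload 8.4 kg.
Tool frame: the origin (TCP) lies between the finger pads; the fingertips stand r.tips_ahead ahead of it and the grasp point (between the pads) lies 6 mm ahead of it (r.tips_ahead is the distance from the TCP to the fingertips, in mm); z points along the fingers, y is the line along which they close (so a half turn about z gives the same grasp; the last joint's range is limited). The gripper opens to 85 mm and grips with 20 to 120 N. Pads are 22 mm wide; open, the fingers measure 114 mm over their backs; the gripper's body (76 mm by 85 mm) begins 54 mm behind the grasp point. The pads swing forward as they close: fully open they stand 13 mm farther back than shut.
Start: joints at [1.332, 0.353, 1.633, -0, 1.155, -0.002], TCP at [146.619, 607.561, 256.281] pointing down, gripper open.
Joint ranges: [-2.63, 2.63], [-0.92, 2.1], [0.06, 2.66], [-1.3, 4.44], [0, 2.69], [-3.02, 3.02]. Speed limits (rad/s): [2.22, 2.22, 2.79, 3.14, 3.14, 3.14].

### API

Orientations are given as [roll, pitch, yaw] about the fixed x, y, z axes, in that order (R = Rz(yaw) Ry(pitch) Rx(roll)).
In Python, from rig import r gives the robot as it stands.
- The arm moves only by the tool carry_out, never from a script. Its arguments are lists of equal length, an entry for each row: "delta_pos": the shift along the tool's x, y, z in m, a list of three; "rot": the turn, a rotation vector about the tool's x, y, z in degrees, a list of three. A call has 1 to 8 rows; each row is the pose to reach, as a shift and turn from the pose commanded when the call began, along the tool's axes at that moment; what a row does not reach only later rows make up. A row lasts 1/8 s, in which the tool goes at most 62.5 mm and 10.7 degrees, less where a joint would pass 70% of its speed; a pose out of reach is approached as far as the arm can. A call with a gripper value outside its range is refused whole. "claw" is the finger opening in m, from 0 to 0.0854, set as the call begins (left out, the last holds). The fingers move at their own pace and stop on an object; "grip_force" is the grip in N (left out, the last holds). Time passes only in rows, so rows that repeat a pose let the fingers close. It gives the time, the measured TCP pose, the force, the opening and the grip force at its end, in the units of the state.
- r.sense(): the state, without advancing time (a new reading comes with each control period).
- r.grab_frame(name): name is "scene" or "top" or "wrist"; returns the picture (480x640x3 uint8, blue, green, red); there is no depth.
- r.camera_info(name): a dict with "fx", "fy", "cx", "cy" (pixels), "pose" (4x4, takes a point from camera to world coordinates); the wrist camera has in their place "hand_eye" (4x4, takes a point from camera to tool coordinates, whose origin is the TCP and whose axes are the flange's). Camera axes: x right, y down, z forward; pixel columns grow to the right and rows downward; lengths in mm; the calibration is good to about 2 mm. A picture is of the moment at which its call begins: read the wrist's pose just before it. camera_info takes no time and is no camera call.
- r.sign_off(): hands the job in; it is judged then, once.
Trained networks look in the newest picture that a camera, given by its name, has taken for a name from the list of things; names that differ only in an ending like _2 or _b are one class to them, and where a whole thing is asked for, a point or a joint stands for the part that bears it (a point fixed in the world has none). Each returns a list of dicts, best first, with "p" (0 to 1); they miss things now and then, are a little off and sometimes report something else, mostly with a low value. They report only what shows in the picture. A call takes as long as a camera call.
- r.recognise(thing, camera): "box" ([left, top, right, bottom] in pixels, round what is visible of it).
- r.cut_out(thing, camera): "mask" (480x640 bool, what is visible of it) and "box" ([left, top, right, bottom] in pixels, round what is visible of it).
The state is a dict: "clock": time; "qpos": joint angles; "qvel": joint speeds; "joint_efforts": joint torques, N m; "eef_pos": TCP position; "tcp_rot": TCP orientation; "contact_force": force on the tool from outside, world axes, zero at the start; "wrist_torque": the same for the moment, N m; "opening": opening from 0.0 (shut) to 1.0 (fully open); "grasp_force": force on a finger pad.
Only numpy, scipy, OpenCV 4.12 (cv2) and the standard library are available. Lean on these libraries where they do the work, as an engineer would, in place of code of your own. Each camera call takes 0.05 s, during which the arm holds its last target. There are 200 camera calls.

### The job

We are about to grade crushed dry clay, so please build the sieve tower on the small vibrating base, one part at a time from the bottom up: the plain receiving pan in the base's collar, then the fine sieve (blue band), the medium (yellow), the coarse (red) and last the lid. Every part must sit level and fully home in the one below, with your hand off the tower at the end. Do not shift or tip the jar of rinse water or the stemmed glass.

Things in the scene. Friction and masses are not known exactly. Their poses are not given: they have to be found in the camera images.
- collar (a point): Centre of the mouth, in the plane of the top edge, of the round metal collar on the grey vibrating base (fixed; housing 124x124 mm, 33 high). Collar 56 mm outside, 51 inside, 11 deep, its edge 54 mm over the table and 21 over the housing. z up. The pan's tapered spigot drops in with 1.5 mm play till its shoulder rests on the edge: the pan's point is then 6 mm above this one.
- pan_centre (a point): Receiving pan, plain steel, no coloured band, closed floor. Round, 28 mm high: spigot below, 8 mm high, tapering from 47 down to 39 mm across; above it the straight wall, 56 mm outside (faceted, 54 to 58), 51 inside, 20 high, to the open rim. Stands open side up. The point is on its axis half-way up: underside 14 mm below, wall from 6 below to 14 above. z up, yaw meaningless; all parts 0.05 to 0.13 kg.
- fine_centre (a point): Fine sieve: blue band round the rim, close gold-coloured wire cloth. Outer form as the pan: 56 mm wall, 28 mm high, 8 mm tapered spigot; the point on its axis half-way up, z up. Its spigot fits into the mouth of any other part with 1.5 mm play, the shoulder resting on that rim: its point is then 20 mm above that of the part below.
- medium_centre (a point): Medium sieve: yellow band round the rim, steel wire mesh of about 3 mm. Frame, point (on its axis half-way up, 14 mm above its underside) and fit exactly as the fine sieve's.
- coarse_centre (a point): Coarse sieve: red band round the rim, open steel wire mesh of about 6 mm. Frame, point (on its axis half-way up, 14 mm above its underside) and fit exactly as the fine sieve's.
- lid_centre (a point): Lid: steel disc 56 mm across, 4 mm thick, with the same 8 mm spigot below and a round black knob on top; 37 mm high. The point is on its axis 18 mm above its underside; the knob is 20 mm across from 1 to 18 mm above the point (neck 15 mm across below that); the disc lies 6 to 10 mm below the point. z up. Home on the coarse sieve its point is 24 mm above the sieve's.
- jar_mid (a point): Bystander: small open glass jar with rinse water, 41 mm across, 47 mm high, loose among the sieves. The point is half-way up.
- glass_mid (a point): Bystander: stemmed glass with a dark drink, 69 mm across, 122 mm high, loose at the right side of the table. The point is half-way up.

How it is judged (in metres and radians):
On the way, in this order (a step that is already met when the one before it is completed fails the run):
1. the pan sits home in the collar (horizontal distance between pan_centre and collar below 0.004 m and z of pan_centre in the frame of collar between 0.0035 and 0.0085 m and angle between pan_centre's own z axis and vertical below 0.07 rad), for 0.2 s.
2. the fine sieve sits home in the pan (horizontal distance between fine_centre and pan_centre below 0.004 m and z of fine_centre in the frame of pan_centre between 0.0175 and 0.0225 m and angle between fine_centre's own z axis and vertical below 0.07 rad), for 0.2 s.
3. the medium sieve sits home in the fine one (horizontal distance between medium_centre and fine_centre below 0.004 m and z of medium_centre in the frame of fine_centre between 0.0175 and 0.0225 m and angle between medium_centre's own z axis and vertical below 0.07 rad), for 0.2 s.
4. the coarse sieve sits home in the medium one (horizontal distance between coarse_centre and medium_centre below 0.004 m and z of coarse_centre in the frame of medium_centre between 0.0175 and 0.0225 m and angle between coarse_centre's own z axis and vertical below 0.07 rad), for 0.2 s.
5. the lid sits home in the coarse sieve (horizontal distance between lid_centre and coarse_centre below 0.004 m and z of lid_centre in the frame of coarse_centre between 0.0215 and 0.0265 m and angle between lid_centre's own z axis and vertical below 0.07 rad), for 0.2 s.
At the end, for the whole second after the job is handed in: From the bottom: pan in the collar, fine (blue), medium (yellow), coarse (red), lid; each within 4 mm of the axis of the part below, within 2.5 mm of its fully seated height on it, tilted less than 0.07 rad (4 degrees), all at rest (all of step 1 and all of step 2 and all of step 3 and all of step 4 and all of step 5 and linear speed of each of pan, fine, medium, coarse, lid below 0.02 m/s); the robot touches nothing.
It fails at once if the jar of rinse water is pushed aside by more than 25 mm or tipped (distance of jar_mid from where it was at the start of the episode above 0.025 m or angle between jar_mid's own z axis and vertical above 0.35 rad).
It fails at once if the glass is pushed aside by more than 25 mm or tipped (distance of glass_mid from where it was at the start of the episode above 0.025 m or angle between glass_mid's own z axis and vertical above 0.35 rad).
It also fails if it takes over 128 s, if anything falls off the work surface, if the arm or the gripper's body presses on something with over 40 N, if the wrist force passes 120 N, or if a joint passes its speed limit or range.

## Working session

There is one attempt and no reset: what is moved stays moved. The work goes in short steps, Python scripts to look and compute and a tool call to move; the robot and the scene stay as the last step left them, time stands still between calls to the robot, and variables do not carry over. Pictures are saved under pics/ and viewed, at most 17 in all, crops included, and the job is handed in when it is done.

Besides the shell and the picture viewer there is one more tool, called after ">>>" by a JSON object that holds its "name" and its "arguments". carry_out: Moves the arm, as the interface text tells. Its arguments: {"type":"object","properties":{"delta_pos":{"type":"array","items":{"type":"array","items":{"type":"number"}}},"rot":{"type":"array","items":{"type":"array","items":{"type":"number"}}},"claw":{"type":"number"},"grip_force":{"type":"number"}},"required":["delta_pos","rot"]}

```bash
mkdir -p pics; ls; python3 - <<'E'
from rig import r
import cv2,numpy as np
print(r.sense(), r.tips_ahead)
for c in ("scene","top","wrist"):
    i=r.camera_info(c); print(c,{k:np.round(v,3).tolist() for k,v in i.items()})
    f=r.grab_frame(c); cv2.imwrite(f"pics/{c}0.png",f)
    for t in "collar pan_centre fine_centre medium_centre coarse_centre lid_centre jar_mid glass_mid".split():
        try: print(t,[(np.round(d["box"]).tolist(),round(d["p"],2)) for d in r.recognise(t,c)[:2]])
        except Exception as e: print(t,e)
E
```

```text
pics
{'clock': 0.0, 'qpos': array([ 1.33162229e+00,  3.53663983e-01,  1.63417618e+00, -5.14097310e-06,
        1.15513755e+00, -2.42455827e-03]), 'qvel': array([-0.00111792,  0.00115438,  0.00102027,  0.00109059, -0.00054309,
        0.00149997]), 'joint_efforts': array([-2.58442751e-04, -6.05223227e+01, -3.42082858e+01, -1.28318602e-04,
        9.28901281e-03,  6.44856755e-06]), 'eef_pos': array([146.50066755, 607.12844491, 255.53375331]), 'tcp_rot': array([-3.14020759e+00,  1.34218205e-06,  2.90484526e+00]), 'contact_force': array([-1.23879711, -0.2182135 ,  0.77008697]), 'wrist_torque': array([ 0.01633404, -0.02517305, -0.01636476]), 'grasp_force': 0.0, 'opening': 1.0004763414032427} 25.0
scene {'fx': 537.199, 'fy': 537.199, 'cx': 309.346, 'cy': 241.249, 'pose': [[0.803, -0.441, 0.401, -103.102], [-0.596, -0.577, 0.559, -993.469], [-0.015, -0.688, -0.726, 1266.428], [0.0, 0.0, 0.0, 1.0]]}
collar [([197.0, 180.0, 239.0, 217.0], 0.94), ([270.0, 212.0, 284.0, 226.0], 0.45)]
pan_centre [([310.0, 252.0, 324.0, 272.0], 0.65), ([365.0, 336.0, 396.0, 377.0], 0.59)]
fine_centre [([300.0, 2
[... 598 characters left out ...]
6.0], 0.82), ([221.0, 202.0, 236.0, 220.0], 0.22)]
fine_centre [([260.0, 201.0, 285.0, 225.0], 0.71)]
medium_centre [([495.0, 278.0, 546.0, 308.0], 0.57)]
coarse_centre [([313.0, 204.0, 336.0, 232.0], 0.94)]
lid_centre [([236.0, 246.0, 259.0, 267.0], 0.56)]
jar_mid [([221.0, 203.0, 236.0, 221.0], 0.51)]
glass_mid [([496.0, 278.0, 543.0, 308.0], 0.69)]
wrist {'fx': 354.181, 'fy': 354.181, 'cx': 317.443, 'cy': 240.251, 'hand_eye': [[-0.0, -0.949, -0.314, 81.858], [1.0, -0.001, 0.001, -0.647], [-0.001, -0.314, 0.949, -118.665], [0.0, 0.0, 0.0, 1.0]]}
collar [([114.0, 447.0, 143.0, 480.0], 0.95)]
pan_centre []
fine_centre []
medium_centre []
coarse_centre []
lid_centre []
jar_mid []
glass_mid []
```

View pics/top0.png

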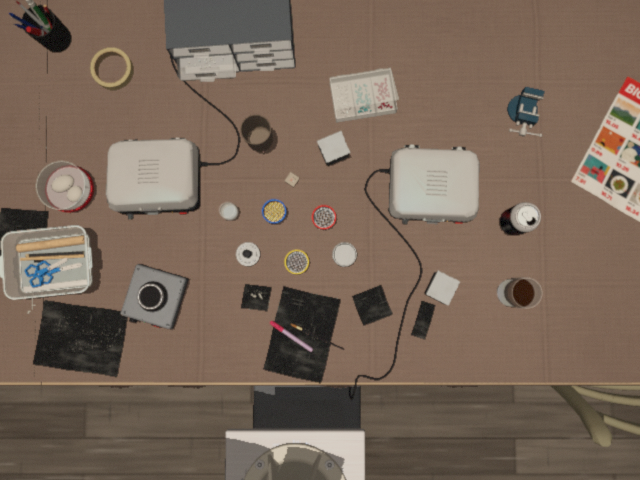

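View pics/scene0.png

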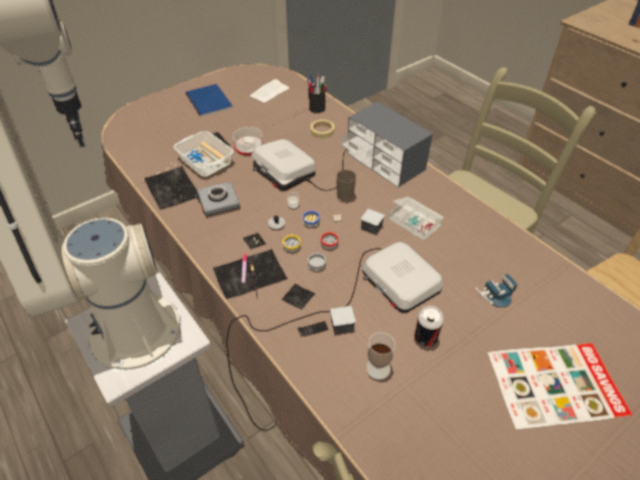

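The top view shows the blue sieve (274,211), yellow (296,262), red (324,217), the pan (345,254), the lid (247,254), the jar (229,212) and the collar (151,296). The networks' boxes agree, except for medium, which it mistook for the glass.

```bash
cat > h.py <<'E'
from rig import r
import numpy as np, cv2
from scipy.spatial.transform import Rotation as Ro
def campose(c):
    i=r.camera_info(c)
    if 'pose' in i: return i,np.array(i['pose'])
    s=r.sense(); T=np.eye(4); T[:3,:3]=Ro.from_euler('xyz',s['tcp_rot']).as_matrix(); T[:3,3]=s['eef_pos']
    return i,T@np.array(i['hand_eye'])
def ray(c,u,v,z,P=None):
    i,P=P or campose(c)
    d=P[:3,:3]@[(u-i['cx'])/i['fx'],(v-i['cy'])/i['fy'],1]; o=P[:3,3]
    return o+d*(z-o[2])/d[2]
def proj(c,p,P=None):
    i,P=P or campose(c)
    q=P[:3,:3].T@(np.asarray(p,float)-P[:3,3]); return np.array([i['fx']*q[0]/q[2]+i['cx'],i['fy']*q[1]/q[2]+i['cy']])
def togo(target,yaw=None):
    "shift in tool axes (m) from the measured TCP to the target TCP (mm)"
    s=r.sense(); R=Ro.from_euler('xyz',s['tcp_rot'])
    d=R.inv().apply(np.asarray(target)-s['eef_pos'])/1000
    rv=None
    if yaw is not None: rv=np.round((R.inv()*Ro.from_euler('xyz',[np.pi,0,yaw])).as_rotvec(degrees=True),1)
    return np.round(d,4),rv
E
python3 - <<'E'
from h import *
f=cv2.imread('pics/top0.png')
B={'pan':(345,254.5,20),'fine':(274,211.5,20),'medium':(296.5,262,20),'coarse':(324.3,217.5,20),'lid':(247.5,255,20),'jar':(229,212,24),'collar':(151,296,54)}
X={}
for n,(u,v,z) in B.items(): X[n]=ray('top',u,v,z)[:2]; print(n,X[n].round())
for a in X: print(a,[(b,int(np.hypot(*(X[a]-X[b]))),int(np.degrees(np.arctan2(*(X[b]-X[a])[::-1])))) for b in X if b!=a and np.hypot(*(X[a]-X[b]))<160])
E
```

```text
pan [ 552. -117.]
fine [653.  48.]
medium [535.  -5.]
coarse [638. -69.]
lid [551. 109.]
jar [651. 152.]
collar [458. 320.]
pan [('medium', 113, 98), ('coarse', 98, 28)]
fine [('medium', 128, -155), ('coarse', 117, -97), ('lid', 118, 149), ('jar', 104, 90)]
medium [('pan', 113, -81), ('fine', 128, 24), ('coarse', 121, -31), ('lid', 114, 81)]
coarse [('pan', 98, -151), ('fine', 117, 82), ('medium', 121, 148)]
lid [('fine', 118, -30), ('medium', 114, -98), ('jar', 108, 23)]
jar [('fine', 104, -89), ('lid', 108, -156)]
collar []
```

```bash
python3 - <<'E'
from h import *
print(togo([458,320,190],np.pi/2))
E
```

```text
(array([-0.3702, -0.2065,  0.0663]), array([ 0. , -0. , 76.4]))
```

>>> {"name": "carry_out", "arguments": {"delta_pos": [[-0.05,-0.027,0.008],[-0.1,-0.055,0.016],[-0.15,-0.083,0.025],[-0.2,-0.11,0.033],[-0.25,-0.138,0.042],[-0.3,-0.166,0.052],[-0.37,-0.2065,0.066],[-0.37,-0.2065,0.066]], "rot": [[0,0,10],[0,0,20],[0,0,30],[0,0,40],[0,0,50],[0,0,60],[0,0,70],[0,0,76.4]], "claw": 0.0854}}

```text
clock: 2.35
eef_pos: [459.7, 317.5, 189.8]
tcp_rot: [-3.142, 0.001, 1.564]
contact_force: [-0.4, -0.7, 0.9]
opening: 1.003
grasp_force: 0.0
```

```bash
python3 - <<'E'
from h import *
s=r.sense();print(s['clock'],s['eef_pos'],s['tcp_rot'],s['contact_force'])
f=r.grab_frame('wrist');cv2.imwrite('pics/w1.png',f)
for d in r.cut_out('collar','wrist')[:2]: print(d['box'],d['p'])
print(proj('wrist',[458,320,54]))
E
```

```text
2.35 [459.74904191 317.49603326 189.75304668] [-3.14153229e+00  6.94026504e-04  1.56402519e+00] [-0.39133563 -0.665531    0.89728918]
[226.7, 118.9, 406.4, 301.8] 0.61
[494.8, 445.9, 529.5, 478.8] 0.24
[317.43062339 233.50817331]
```

View pics/w1.png

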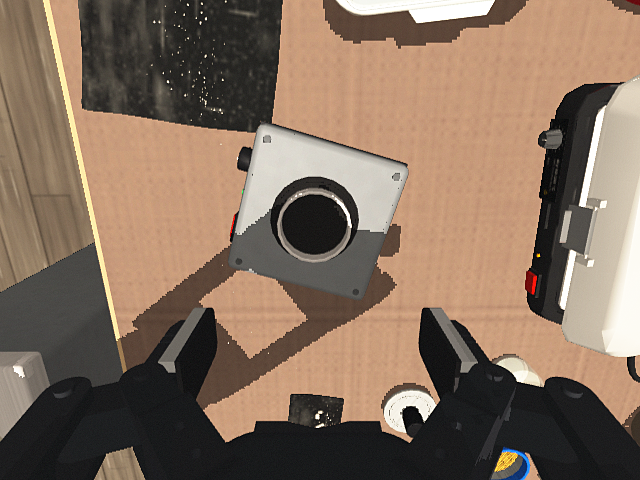

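The wrist view shows the collar ring at about (314,225), against a predicted (317,233). I'll refine it with a circle fit.

```bash
cat >> h.py <<'E'
from scipy.optimize import minimize
TH=np.linspace(0,2*np.pi,120,endpoint=False)
def fit(f,c,x0,z,radii,P=None,span=10):
    "centre (x,y) of horizontal concentric circles at height z, by image gradient"
    P=P or campose(c)
    g=cv2.GaussianBlur(f,(0,0),1.0).astype(np.float32)
    m=np.max([np.hypot(cv2.Sobel(g[...,k],cv2.CV_32F,1,0),cv2.Sobel(g[...,k],cv2.CV_32F,0,1)) for k in range(3)],axis=0)
    m=np.minimum(m,150)
    def sc(p):
        t=0
        for R in radii:
            q=np.array([proj(c,[p[0]+R*np.cos(a),p[1]+R*np.sin(a),z],P) for a in TH[::2]],np.float32)
            t+=cv2.remap(m,q[:,:1],q[:,1:],cv2.INTER_LINEAR).mean()
        return -t
    best=min(((sc((x0[0]+a,x0[1]+b)),x0[0]+a,x0[1]+b) for a in range(-span,span+1,2) for b in range(-span,span+1,2)))
    o=minimize(sc,best[1:],method='Nelder-Mead',options=dict(initial_simplex=[best[1:],(best[1]+1.,best[2]),(best[1],best[2]+1.)],xatol=.05))
    return o.x,-o.fun
E
python3 - <<'E'
from h import *
f=cv2.imread('pics/w1.png')
x0=ray('wrist',314,225,54)[:2];print(x0)
for rr in ([25.5,28],[25.5],[28]): print(fit(f,'wrist',x0,54,rr))
for y in range(180,272,3): print(y,f[y,314].tolist(),end=' ')
print(togo([552,-117-10,165],np.pi/2))
E
```

```text
[455.47052395 326.65580662]
(array([455.32958717, 325.23100039]), np.float64(278.21453857421875))
(array([455.92496277, 329.44213415]), np.float64(148.02171325683594))
(array([455.45083551, 325.25848637]), np.float64(148.504150390625))
180 [42, 46, 49] 183 [42, 47, 49] 186 [36, 40, 40] 189 [115, 126, 135] 192 [166, 175, 187] 195 [9, 9, 9] 198 [20, 24, 25] 201 [24, 23, 25] 204 [25, 23, 27] 207 [24, 24, 26] 210 [24, 28, 27] 213 [22, 24, 25] 216 [21, 21, 25] 219 [22, 22, 23] 222 [20, 23, 24] 225 [22, 21, 25] 228 [23, 22, 26] 231 [25, 28, 26] 234 [23, 26, 28] 237 [23, 22, 22] 240 [26, 27, 29] 243 [23, 25, 24] 246 [25, 28, 27] 249 [22, 21, 23] 252 [17, 19, 20] 255 [119, 131, 139] 258 [109, 118, 127] 261 [146, 159, 171] 264 [88, 92, 92] 267 [90, 95, 96] 270 [90, 93, 95] (array([-0.445 ,  0.0946,  0.0251]), array([-0. ,  0. , -0.2]))
```

>>> {"name": "carry_out", "arguments": {"delta_pos": [[-0.06,0.012,0.003],[-0.12,0.025,0.006],[-0.18,0.038,0.01],[-0.24,0.05,0.013],[-0.3,0.063,0.016],[-0.36,0.076,0.02],[-0.434,0.095,0.028],[-0.434,0.095,0.028]], "rot": [[0,0,0],[0,0,0],[0,0,0],[0,0,0],[0,0,0],[0,0,0],[0,0,0],[0,0,0]]}}

```text
clock: 3.45
eef_pos: [553.8, -116.2, 162.3]
tcp_rot: [3.141, 0.0, 1.571]
contact_force: [0.3, 1.1, 0.4]
opening: 1.002
grasp_force: 0.0
```

```bash
python3 - <<'E'
from h import *
s=r.sense();print(s['clock'],s['eef_pos'],s['tcp_rot'])
f=r.grab_frame('wrist');cv2.imwrite('pics/w2.png',f)
for t in ('pan_centre','coarse_centre','medium_centre'):
  for d in r.recognise(t,'wrist')[:1]: print(t,d['box'],d['p'])
x0=(550,-114)
for rr in ([25.5,28],[25.5],[28]): print(fit(f,'wrist',x0,28,rr,span=14))
E
```

```text
3.45 [ 553.81581899 -116.19895508  162.27099778] [3.14087687e+00 3.81832389e-04 1.57103758e+00]
pan_centre [282.8, 191.6, 354.2, 269.5] 0.65
coarse_centre [393.3, 128.6, 479.1, 209.2] 0.86
medium_centre [247.0, 23.3, 334.8, 121.2] 0.81
(array([ 551.12207697, -110.82198728]), np.float64(185.09561157226562))
(array([ 551.25838912, -103.53758669]), np.float64(94.99368286132812))
(array([ 551.07657015, -111.03872937]), np.float64(123.46737670898438))
```

View pics/w2.png

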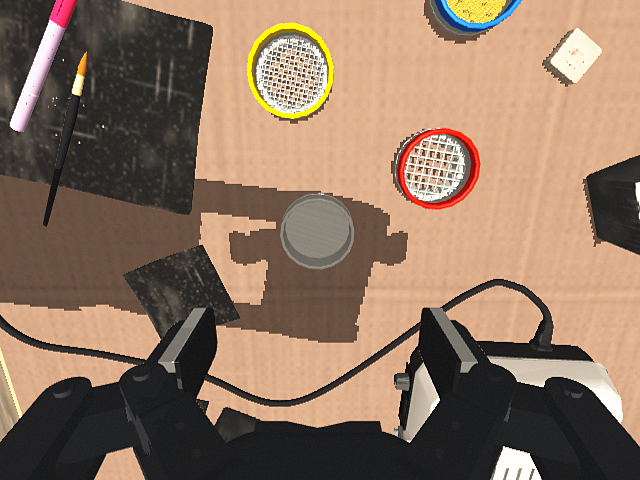

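```bash
python3 - <<'E'
from h import *
f=cv2.imread('pics/w2.png')
Pp=campose('wrist')
i=Pp[0]; T=np.eye(4);T[:3,:3]=Ro.from_euler('xyz',[-3.14153229e+00,6.94026504e-04,1.56402519]).as_matrix();T[:3,3]=[459.74904191,317.49603326,189.75304668]
Pc=(i,T@np.array(i['hand_eye']))
out=[]
for f,P,c,z in ((cv2.imread('pics/w1.png'),Pc,(455.4,325.2),54),(f,Pp,(551.1,-111),28)):
    o=proj('wrist',[*c,z],P).astype(int)-50; print(o+50)
    g=cv2.resize(f[o[1]:o[1]+100,o[0]:o[0]+100],None,fx=4,fy=4,interpolation=cv2.INTER_CUBIC)
    for R in (25.5,28):
        q=np.array([proj('wrist',[c[0]+R*np.cos(a),c[1]+R*np.sin(a),z],P) for a in TH])
        for p in q: cv2.circle(g,tuple(int(v) for v in (p-o)*4+2),1,(0,0,255) if R==28 else (0,255,0),-1)
    out.append(g)
cv2.imwrite('pics/ov.png',np.hstack(out))
E
```

```text
[313 225]
[316 234]
```

View pics/ov.png

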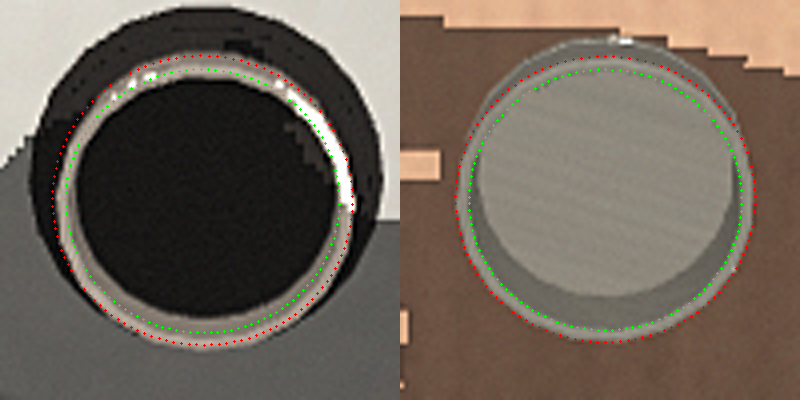

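>>> {"name": "carry_out", "arguments": {"delta_pos": [[0.005,-0.0025,0.04],[0.005,-0.0025,0.08],[0.005,-0.0025,0.11],[0.005,-0.0025,0.127],[0.005,-0.0025,0.127],[0.005,-0.0025,0.127]], "rot": [[0,0,0],[0,0,0],[0,0,0],[0,0,0],[0,0,0],[0,0,0]]}}

```text
clock: 4.4
eef_pos: [551.4, -108.6, 36.4]
tcp_rot: [3.14, 0.0, 1.572]
contact_force: [1.1, -0.1, 0.5]
opening: 1.002
grasp_force: 0.0
```

>>> {"name": "carry_out", "arguments": {"delta_pos": [[0,0,0],[0,0,0],[0,0,0],[0,0,0],[0,0,0],[0,0,0]], "rot": [[0,0,0],[0,0,0],[0,0,0],[0,0,0],[0,0,0],[0,0,0]], "claw": 0.045, "grip_force": 25}}

```text
clock: 5.15
eef_pos: [551.3, -109.1, 36.6]
tcp_rot: [3.14, 0.0, 1.571]
contact_force: [-1.8, 1.5, 9.4]
opening: 0.65
grasp_force: 24.6
```

```bash
python3 - <<'E'
from h import *
s=r.sense();print(s['clock'],s['eef_pos'],s['tcp_rot'],s['opening'],s['grasp_force'],s['contact_force'],r.tips_ahead)
f=r.grab_frame('wrist');cv2.imwrite('pics/w3.png',f)
E
```

```text
5.15 [ 551.320226   -109.09081741   36.60000417] [3.13989594e+00 2.40441784e-04 1.57111473e+00] 0.6503172762405662 24.641883820295334 [-1.77747774  1.54512341  9.37501417] 25.0
```

View pics/w3.png

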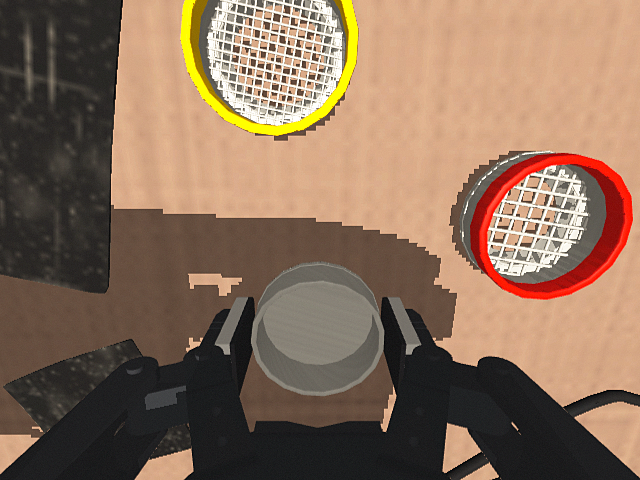

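>>> {"name": "carry_out", "arguments": {"delta_pos": [[0,0,-0.03],[0,0,-0.08],[0.03,-0.006,-0.12],[0.08,-0.017,-0.12],[0.14,-0.03,-0.12],[0.2,-0.043,-0.12],[0.26,-0.057,-0.12],[0.32,-0.07,-0.12]], "rot": [[0,0,0],[0,0,0],[0,0,0],[0,0,0],[0,0,0],[0,0,0],[0,0,0],[0,0,0]], "grip_force": 40}}

```text
clock: 6.2
eef_pos: [479.8, 212.8, 155.9]
tcp_rot: [3.141, -0.0, 1.571]
contact_force: [0.5, 0.1, -0.1]
opening: 0.641
grasp_force: 42.5
```

>>> {"name": "carry_out", "arguments": {"delta_pos": [[0.05,-0.011,0.005],[0.09,-0.019,0.01],[0.11,-0.024,0.015],[0.116,-0.0255,0.02],[0.116,-0.0255,0.02],[0.116,-0.0255,0.02]], "rot": [[0,0,0],[0,0,0],[0,0,0],[0,0,0],[0,0,0],[0,0,0]]}}

```text
clock: 6.95
eef_pos: [455.1, 325.9, 135.3]
tcp_rot: [-3.141, 0.0, 1.57]
contact_force: [0.7, 0.4, -1.5]
opening: 0.644
grasp_force: 42.5
```

```bash
cat >> h.py <<'E'
def held(name,zoff=-8.6,rad=(25.5,28),col=None,shot=True):
    "held part's rim centre (TCP z + zoff) by fit; prints offset from the TCP"
    s=r.sense(); P=campose('wrist'); f=r.grab_frame('wrist'); cv2.imwrite(f'pics/{name}.png',f)
    e=s['eef_pos']; c,q=fit(f,'wrist',e[:2],e[2]+zoff,rad,P)
    print('t',s['clock'],'eef',e.round(1),s['tcp_rot'].round(4),'F',s['contact_force'].round(1),'grip',s['grasp_force'].round(1),s['opening'].round(3))
    print('held centre',c.round(1),'off tcp',(c-e[:2]).round(1),round(q))
    return f,P,c
E
python3 - <<'E'
from h import *
f,P,c=held('w4')
print(togo([456,325,82.6]))
E
```

```text
Traceback (most recent call last):
  File "h.py", line 44, in held
    print('t',s['clock'],'eef',e.round(1),s['tcp_rot'].round(4),'F',s['contact_force'].round(1),'grip',s['grasp_force'].round(1),s['opening'].round(3))
                                                                                                       ^^^^^^^^^^^^^^^^^^^^^^
AttributeError: 'float' object has no attribute 'round'
```

View pics/w4.png

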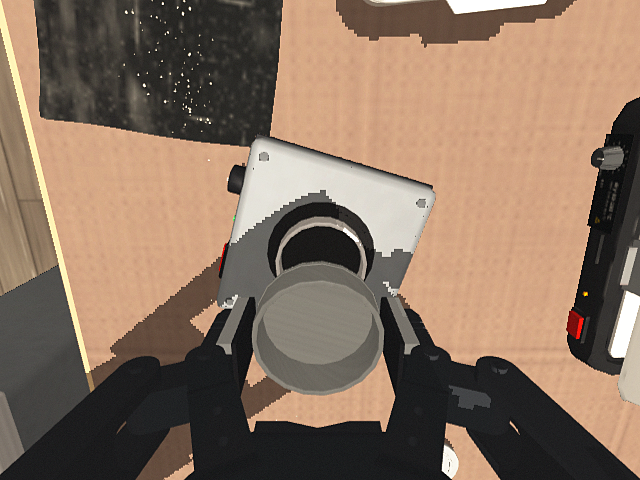

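The pan hangs level in the fingers at (318,328), with the collar visible just behind it at (321,258).

```bash
sed -i "s/'F',.*$/'F',s['contact_force'].round(1),'grip',round(s['grasp_force'],1),round(s['opening'],3))/" h.py
python3 - <<'E'
from h import *
f,P,c=held('w4b')
for rr in ([28],[25.5]): print(fit(f,'wrist',c,126.7,rr,P))
# collar, back (upper) part only: visible
for rr in ([28],[25.5,28]): print('collar',fit(f[:262],'wrist',[456,325],54,rr,P,6))
E
```

```text
t 7.0 eef [455.3 326.  135.4] [3.1415e+00 2.0000e-04 1.5701e+00] F [-0.4  0.  -0.7] grip 42.5 0.646
held centre [453.9 320. ] off tcp [-1.3 -5.9] 185
(array([453.93862479, 319.94227477]), np.float64(121.8968276977539))
(array([453.80306733, 317.51335637]), np.float64(72.36305236816406))
collar (array([455.759408  , 326.53952217]), np.float64(69.23592376708984))
collar (array([455.99903424, 323.99853793]), np.float64(132.4774169921875))
```

```bash
python3 - <<'E'
from h import *
i=r.camera_info('wrist')
def PP(e,rot):
    T=np.eye(4);T[:3,:3]=Ro.from_euler('xyz',rot).as_matrix();T[:3,3]=e; return (i,T@np.array(i['hand_eye']))
e3=np.array([551.32,-109.09,36.6]);P3=PP(e3,[3.13989594,.00024,1.57111])
s=r.sense();P4=campose('wrist');e4=s['eef_pos']
for f,P,e in (('w3',P3,e3),('w4b',P4,e4)):
    im=cv2.imread(f'pics/{f}.png')
    for z in (-4,-6.6,-8.6,-10.6,-14):
        c,q=fit(im,'wrist',e[:2]+[0,-4],e[2]+z,(25.5,28),P);print(f,z,(c-e[:2]).round(1),round(q))
E
```

```text
w3 -4 [-2.1 -1.8] 144
w3 -6.6 [-1.4 -4.2] 146
w3 -8.6 [-1.3 -6.1] 184
w3 -10.6 [-1.3 -7.5] 172
w3 -14 [ -0.1 -10.2] 121
w4b -4 [-0.4 -1.7] 147
w4b -6.6 [-1.4 -3.9] 141
w4b -8.6 [-1.3 -5.9] 185
w4b -10.6 [-1.3 -7.3] 181
w4b -14 [ -0.1 -10.1] 126
```

>>> {"name": "carry_out", "arguments": {"delta_pos": [[-0.03,0,0],[-0.06,0,0],[-0.06,0,0],[-0.06,0,0],[-0.06,0,0],[-0.06,0,0]], "rot": [[0,0,0],[0,0,0],[0,0,0],[0,0,0],[0,0,0],[0,0,0]]}}

```text
clock: 7.8
eef_pos: [454.9, 267.6, 135.3]
tcp_rot: [3.141, -0.0, 1.572]
contact_force: [0.1, 0.3, -0.8]
opening: 0.641
grasp_force: 42.5
```

```bash
python3 - <<'E'
from h import *
f,P,c=held('w5')
for rr in ([28],[25.5,28]): print('collar',fit(f,'wrist',[456,323],54,rr,P,8))
print(r.sense()['qvel'].round(3))
E
```

```text
t 7.8 eef [454.9 267.6 135.3] [ 3.1414e+00 -2.0000e-04  1.5719e+00] F [ 0.1  0.3 -0.8] grip 42.5 0.641
held centre [453.6 261.6] off tcp [-1.3 -6. ] 180
collar (array([455.890625 , 324.2578125]), np.float64(150.0))
collar (array([455.86901093, 324.12405014]), np.float64(294.8310546875))
[-0.002 -0.002  0.002 -0.002 -0.002 -0.002]
```

>>> {"name": "carry_out", "arguments": {"delta_pos": [[0.03,0,-0.05],[0.04,0,-0.1],[0.04,0,-0.12],[0.04,0,-0.12],[0.04,0,-0.12],[0.04,0,-0.12]], "rot": [[0,0,0],[0,0,0],[0,0,0],[0,0,0],[0,0,0],[0,0,0]]}}

```text
clock: 8.6
eef_pos: [454.2, 306.5, 253.7]
tcp_rot: [-3.139, 0.001, 1.571]
contact_force: [-0.7, 0.1, -1.2]
opening: 0.64
grasp_force: 43.0
```

```bash
python3 - <<'E'
from h import *
f,P,c=held('w6')
for rr in ([28],[25.5,28]): print('collar',fit(f,'wrist',[456,323],54,rr,P,8))
print(r.sense()['qvel'].round(3))
t=r.grab_frame('top'); print('top',[fit(t,'top',[458,320],54,rr) for rr in ([28],[25.5,28])])
t=cv2.imread('pics/top0.png'); print('pan top',[fit(t,'top',[551,-114],28,rr) for rr in ([28],[25.5,28])])
E
```

```text
t 8.6 eef [454.2 306.5 253.7] [-3.1395e+00  1.4000e-03  1.5712e+00] F [-0.7  0.1 -1.2] grip 43.0 0.64
held centre [452.9 300.5] off tcp [-1.3 -6. ] 170
collar (array([456.0090313, 324.4975853]), np.float64(149.99159240722656))
collar (array([456.00274183, 324.9033025 ]), np.float64(285.1468505859375))
[-0.001 -0.001 -0.005  0.001  0.003  0.001]
top [(array([459.88092041, 309.60217285]), np.float64(95.84761810302734)), (array([462.49316227, 310.00374293]), np.float64(193.287841796875))]
pan top [(array([ 552.53136253, -114.4389534 ]), np.float64(136.5076141357422)), (array([ 552.38718933, -114.48599184]), np.float64(277.23223876953125))]
```

```bash
python3 - <<'E'
from h import *
i=r.camera_info('wrist')
e=np.array([551.32,-109.09,36.6]);T=np.eye(4);T[:3,:3]=Ro.from_euler('xyz',[3.13989594,.00024,1.57111]).as_matrix();T[:3,3]=e;P=(i,T@np.array(i['hand_eye']))
f=cv2.imread('pics/w3.png');out=[]
for off in ((-1.3,-6.1),(-.5,-2.5)):
    o=np.array([220,230]);g=cv2.resize(f[230:430,220:420],None,fx=2,fy=2,interpolation=cv2.INTER_CUBIC)
    for R,z,col in ((25.5,28,(0,255,0)),(28,28,(0,0,255)),(25.5,10,(255,0,0))):
        for a in TH:
            p=proj('wrist',[e[0]+off[0]+R*np.cos(a),e[1]+off[1]+R*np.sin(a),z],P)
            cv2.circle(g,tuple(int(v) for v in (p-o)*2+1),1,col,-1)
    out.append(g)
cv2.imwrite('pics/ov3.png',np.hstack(out))
E
```

```text
(no output)
```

View pics/ov3.png

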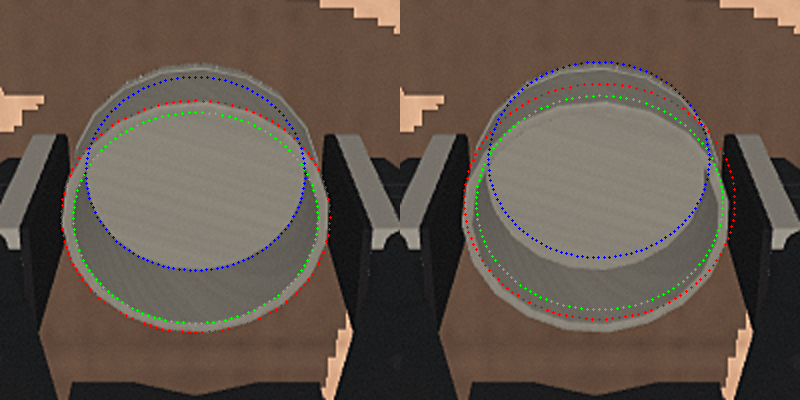

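>>> {"name": "carry_out", "arguments": {"delta_pos": [[0.021,0.001,0.05],[0.021,0.001,0.1],[0.021,0.001,0.14],[0.021,0.001,0.155],[0.021,0.001,0.163],[0.021,0.001,0.167],[0.021,0.001,0.167],[0.021,0.001,0.167]], "rot": [[0,0,0],[0,0,0],[0,0,0],[0,0,0],[0,0,0],[0,0,0],[0,0,0],[0,0,0]]}}

```text
clock: 9.7
eef_pos: [456.4, 328.4, 89.2]
tcp_rot: [3.14, -0.001, 1.571]
contact_force: [-0.7, 0.5, -0.8]
opening: 0.639
grasp_force: 43.0
```

```bash
python3 - <<'E'
from h import *
f,P,c=held('w7')
E
```

```text
t 9.7 eef [456.4 328.4  89.2] [ 3.1402e+00 -1.0000e-03  1.5713e+00] F [-0.7  0.5 -0.8] grip 43.0 0.639
held centre [455.  322.5] off tcp [-1.3 -5.9] 175
```

View pics/w7.png

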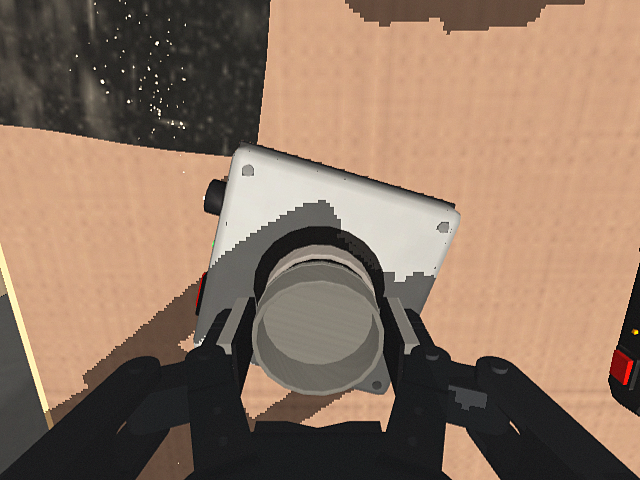

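```bash
python3 - <<'E'
from h import *
f=cv2.imread('pics/w7.png')
P=campose('wrist')
for y in range(238,284,1): print(y,f[y,305].tolist(),f[y,318].tolist(),f[y,330].tolist())
for v in (245,246,247,262,263,264): print(v,ray('wrist',318,v,54,P)[1]-28,ray('wrist',318,v,60.6,P)[1]-28)
E
```

```text
238 [27, 28, 28] [24, 26, 29] [25, 25, 26]
239 [25, 26, 27] [24, 24, 27] [26, 25, 27]
240 [24, 23, 27] [23, 23, 23] [24, 24, 24]
241 [26, 27, 31] [25, 27, 28] [25, 26, 27]
242 [25, 27, 26] [22, 22, 24] [25, 25, 27]
243 [23, 26, 26] [18, 17, 19] [19, 20, 23]
244 [25, 26, 27] [45, 47, 50] [35, 36, 39]
245 [14, 16, 15] [109, 120, 126] [88, 97, 103]
246 [58, 64, 67] [129, 139, 149] [129, 140, 152]
247 [136, 147, 160] [123, 135, 144] [123, 132, 144]
248 [126, 138, 149] [125, 134, 146] [118, 130, 140]
249 [121, 131, 143] [119, 129, 141] [119, 130, 140]
250 [119, 129, 139] [121, 132, 141] [122, 133, 142]
251 [120, 130, 142] [118, 127, 139] [124, 132, 142]
252 [119, 130, 140] [119, 126, 138] [125, 133, 143]
253 [121, 133, 141] [126, 135, 146] [115, 126, 135]
254 [120, 131, 140] [150, 160, 172] [129, 140, 151]
255 [129, 139, 150] [174, 185, 196] [170, 181, 195]
256 [162, 173, 186] [159, 172, 183] [166, 177, 189]
257 [167, 180, 194] [158, 171, 183] [162, 175, 186]
258 [161, 175, 186] [140, 154, 167] [147, 159, 171]
259 [162, 177, 190] [2, 0, 0] [64, 68, 74]
260 [146, 156, 171] [21, 23, 25] [9,
[... 676 characters left out ...]
99, 107]
275 [91, 101, 106] [92, 102, 105] [94, 103, 110]
276 [92, 100, 105] [90, 100, 103] [96, 106, 110]
277 [91, 104, 106] [93, 102, 106] [96, 102, 107]
278 [94, 103, 107] [93, 103, 106] [92, 100, 105]
279 [96, 103, 107] [94, 102, 109] [96, 106, 107]
280 [89, 97, 102] [101, 111, 117] [96, 104, 108]
281 [99, 107, 111] [135, 147, 152] [98, 112, 114]
282 [122, 130, 138] [130, 141, 148] [116, 127, 134]
283 [126, 139, 140] [122, 131, 138] [129, 143, 150]
245 327.6474184382717 329.91521338065303
246 327.16134523036874 329.44999055542513
247 326.6743641755371 328.9838988258714
262 319.2589526379847 321.8865755222249
263 318.75709322007185 321.406243645313
264 318.2542813503316 320.92500017252854
```

>>> {"name": "carry_out", "arguments": {"delta_pos": [[0.001,0.0005,0.002],[0.001,0.0005,0.004],[0.001,0.0005,0.0055],[0.001,0.0005,0.0055],[0.001,0.0005,0.0055]], "rot": [[0,0,0],[0,0,0],[0,0,0],[0,0,0],[0,0,0]]}}

```text
clock: 10.38
eef_pos: [456.3, 329.0, 82.9]
tcp_rot: [-3.142, 0.0, 1.571]
contact_force: [-1.3, -0.3, 4.7]
opening: 0.644
grasp_force: 43.4
```

>>> {"name": "carry_out", "arguments": {"delta_pos": [[0,0,0],[0,0,0],[0,0,0],[0,0,0],[0,0,0]], "rot": [[0,0,0],[0,0,0],[0,0,0],[0,0,0],[0,0,0]], "claw": 0.075}}

```text
clock: 11.0
eef_pos: [456.4, 329.0, 82.8]
tcp_rot: [3.142, 0.0, 1.571]
contact_force: [0.0, 0.5, 0.5]
opening: 0.874
grasp_force: 0.0
```

```bash
python3 - <<'E'
from h import *
s=r.sense()
for z in (74-s['eef_pos'][2],): f,P,c=held('w8',z)
E
```

```text
t 11.0 eef [456.4 329.   82.8] [3.1416 0.     1.5714] F [0.  0.5 0.5] grip 0.0 0.874
held centre [454.9 322.9] off tcp [-1.4 -6.1] 160
```

View pics/w8.png

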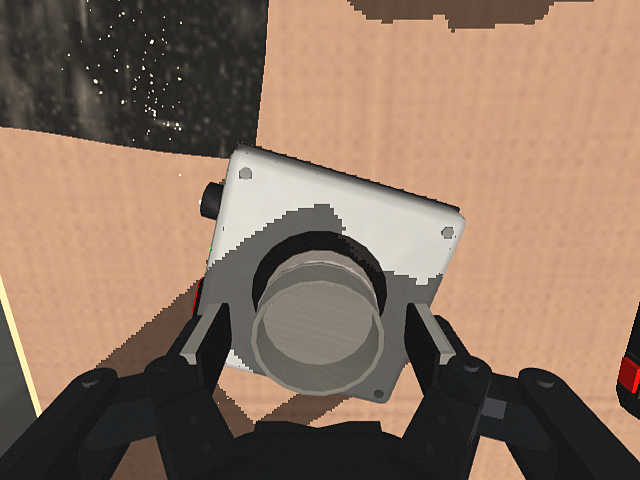

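>>> {"name": "carry_out", "arguments": {"delta_pos": [[0,0,-0.02],[0,0,-0.06],[-0.01,0.01,-0.09],[-0.06,0.04,-0.09],[-0.11,0.08,-0.09],[-0.16,0.12,-0.09],[-0.21,0.16,-0.09],[-0.24,0.18,-0.09]], "rot": [[0,0,0],[0,0,0],[0,0,0],[0,0,0],[0,0,0],[0,0,0],[0,0,0],[0,0,0]], "claw": 0.0854}}

```text
clock: 12.05
eef_pos: [638.1, 86.7, 172.8]
tcp_rot: [3.141, 0.0, 1.57]
contact_force: [-0.9, 0.3, -0.6]
opening: 1.001
grasp_force: 0.0
```

```bash
python3 - <<'E'
from h import *
t=cv2.imread('pics/top0.png')
for n,x0,z,rr in (('fine',(653,48),28,(25.5,28)),('medium',(535,-5),28,(25.5,28)),('coarse',(638,-69),28,(25.5,28)),('lid',(551,109),12,(28,)),('lidknob',(551,109),36,(10,)),('jar',(651,152),47,(20.5,))): print(n,fit(t,'top',x0,z,rr,None,8)[0].round(1))
print(togo([652,49,165],np.pi/2))
E
```

```text
fine [648.7  44.2]
medium [534.   -6.4]
coarse [636.  -68.4]
lid [554.5 110.6]
lidknob [554.8 108.6]
jar [651.  149.9]
(array([-0.0377,  0.014 ,  0.0078]), array([ 0.,  0., -0.]))
```

>>> {"name": "carry_out", "arguments": {"delta_pos": [[-0.037,0.012,0.01],[-0.037,0.012,0.01],[-0.037,0.012,0.01],[-0.037,0.012,0.01]], "rot": [[0,0,0],[0,0,0],[0,0,0],[0,0,0]]}}

```text
clock: 12.55
eef_pos: [648.3, 53.2, 163.0]
tcp_rot: [3.141, -0.0, 1.572]
contact_force: [-0.0, 0.1, -0.5]
opening: 1.001
grasp_force: 0.0
```

```bash
cat >> h.py <<'E'
def hover(name,x0,z=28,rad=(25.5,28),span=12):
    s=r.sense();e=s['eef_pos'];P=campose('wrist');f=r.grab_frame('wrist');cv2.imwrite(f'pics/{name}.png',f)
    c,q=fit(f,'wrist',x0,z,rad,P,span); print('t',s['clock'],'eef',e.round(1),'centre',c.round(1),round(q),'px',proj('wrist',[*c,z],P).round()); return f,P,c
E
python3 - <<'E'
from h import *
f,P,c=hover('w9',(650,47))
d=r.recognise('fine_centre','wrist')[:1];print(d)
print(togo([c[0]+.3,c[1]+0,36.6]))
E
```

```text
t 12.55 eef [648.3  53.2 163. ] centre [652.6  49. ] 263 px [325. 241.]
[{'box': [288.8, 198.8, 363.0, 277.1], 'p': 0.88}]
(array([-0.0042,  0.0045,  0.1265]), None)
```

>>> {"name": "carry_out", "arguments": {"delta_pos": [[-0.006,0.0045,0.04],[-0.006,0.0045,0.08],[-0.006,0.0045,0.11],[-0.006,0.0045,0.1265],[-0.006,0.0045,0.1265],[-0.006,0.0045,0.1265]], "rot": [[0,0,0],[0,0,0],[0,0,0],[0,0,0],[0,0,0],[0,0,0]]}}

```text
clock: 13.4
eef_pos: [653.9, 46.4, 37.6]
tcp_rot: [3.14, -0.0, 1.572]
contact_force: [0.5, 0.4, 0.4]
opening: 1.005
grasp_force: 0.0
```

>>> {"name": "carry_out", "arguments": {"delta_pos": [[0,0,0],[0,0,0],[0,0,0],[0,0,0],[0,0,0],[0,0,0]], "rot": [[0,0,0],[0,0,0],[0,0,0],[0,0,0],[0,0,0],[0,0,0]], "claw": 0.045, "grip_force": 40}}

```text
clock: 14.15
eef_pos: [653.7, 46.2, 37.9]
tcp_rot: [3.14, -0.0, 1.571]
contact_force: [-2.2, -0.5, 9.1]
opening: 0.633
grasp_force: 40.5
```

```bash
python3 - <<'E'
from h import *
z=28-r.sense()['eef_pos'][2]
f,P,c=held('w10',z)
e=r.sense()['eef_pos']; print('zoff',z,'target tcp', np.r_[456.4, 322.9-(c-e[:2])[1], e[2]+66])
E
```

```text
t 14.15 eef [653.7  46.2  37.9] [ 3.1400e+00 -2.0000e-04  1.5711e+00] F [-2.2 -0.5  9.1] grip 40.5 0.633
held centre [652.4  48.3] off tcp [-1.3  2.1] 244
zoff -9.887228444932667 target tcp [456.4        320.80086459 103.88666326]
```

>>> {"name": "carry_out", "arguments": {"delta_pos": [[0,0,-0.03],[0,0,-0.08],[0.02,-0.014,-0.115],[0.07,-0.05,-0.115],[0.12,-0.086,-0.115],[0.17,-0.122,-0.115],[0.22,-0.158,-0.115],[0.25,-0.18,-0.115]], "rot": [[0,0,0],[0,0,0],[0,0,0],[0,0,0],[0,0,0],[0,0,0],[0,0,0],[0,0,0]]}}

```text
clock: 15.2
eef_pos: [471.2, 297.9, 151.9]
tcp_rot: [3.141, -0.001, 1.573]
contact_force: [0.5, -0.1, -1.7]
opening: 0.636
grasp_force: 42.6
```

>>> {"name": "carry_out", "arguments": {"delta_pos": [[0.015,-0.011,0.0],[0.0245,-0.0175,0.01],[0.0245,-0.0175,0.025],[0.0245,-0.0175,0.036],[0.0245,-0.0175,0.036],[0.0245,-0.0175,0.036],[0.0245,-0.0175,0.036]], "rot": [[0,0,0],[0,0,0],[0,0,0],[0,0,0],[0,0,0],[0,0,0],[0,0,0]]}}

```text
clock: 16.08
eef_pos: [455.8, 320.5, 115.7]
tcp_rot: [3.141, -0.0, 1.571]
contact_force: [-0.1, 0.8, -0.5]
opening: 0.64
grasp_force: 42.6
```

```bash
python3 - <<'E'
from h import *
f,P,c=held('w11',-9.9)
print('fix',np.array([456.4-1.3,322.9])-c, togo([456.4,r.sense()['eef_pos'][1]+322.9-c[1],103.9]))
E
```

```text
t 16.075 eef [455.8 320.5 115.7] [ 3.1410e+00 -4.0000e-04  1.5709e+00] F [-0.1  0.8 -0.5] grip 42.6 0.64
held centre [454.5 322.6] off tcp [-1.3  2.2] 248
fix [0.56735822 0.25482021] (array([0.0002, 0.0007, 0.0118]), None)
```

Well aligned. I'll lower it, then release.

>>> {"name": "carry_out", "arguments": {"delta_pos": [[0.0002,0.0006,0.004],[0.0002,0.0006,0.008],[0.0002,0.0006,0.01],[0.0002,0.0006,0.0115],[0.0002,0.0006,0.0115],[0.0002,0.0006,0.0115]], "rot": [[0,0,0],[0,0,0],[0,0,0],[0,0,0],[0,0,0],[0,0,0]]}}

```text
clock: 16.88
eef_pos: [455.8, 320.7, 103.9]
tcp_rot: [-3.141, 0.0, 1.571]
contact_force: [-2.5, -0.9, 2.7]
opening: 0.64
grasp_force: 42.9
```

>>> {"name": "carry_out", "arguments": {"delta_pos": [[0,0,0],[0,0,0],[0,0,0],[0,0,0],[0,0,0]], "rot": [[0,0,0],[0,0,0],[0,0,0],[0,0,0],[0,0,0]], "claw": 0.075}}

```text
clock: 17.5
eef_pos: [456.0, 320.7, 103.8]
tcp_rot: [3.142, -0.0, 1.571]
contact_force: [0.2, 0.4, -0.7]
opening: 0.879
grasp_force: 0.0
```

```bash
python3 - <<'E'
from h import *
f,P,c=held('w12',94-r.sense()['eef_pos'][2])
E
```

```text
t 17.5 eef [456.  320.7 103.8] [ 3.1416 -0.      1.5714] F [ 0.2  0.4 -0.7] grip 0.0 0.879
held centre [454.6 322.7] off tcp [-1.4  2. ] 247
```

View pics/w12.png

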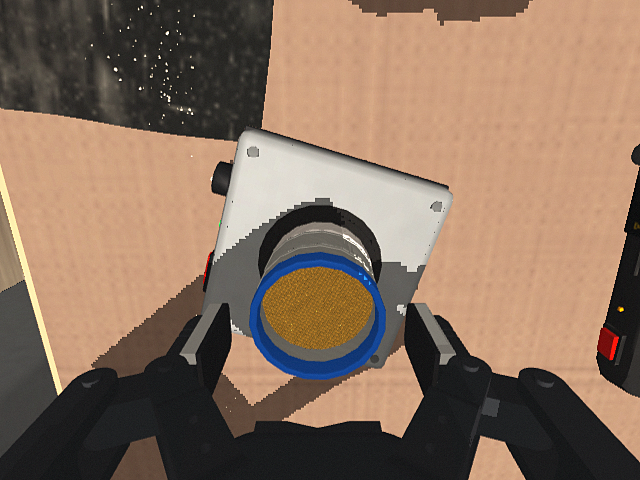

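The blue sieve sits level on the pan. Next is the medium sieve.

>>> {"name": "carry_out", "arguments": {"delta_pos": [[0,0,-0.02],[-0.005,0,-0.06],[-0.05,0.012,-0.075],[-0.11,0.027,-0.075],[-0.17,0.042,-0.075],[-0.23,0.056,-0.07],[-0.28,0.068,-0.065],[-0.31,0.076,-0.06]], "rot": [[0,0,0],[0,0,0],[0,0,0],[0,0,0],[0,0,0],[0,0,0],[0,0,0],[0,0,0]], "claw": 0.0854}}

```text
clock: 18.55
eef_pos: [532.5, 8.4, 163.8]
tcp_rot: [3.141, 0.0, 1.57]
contact_force: [-0.0, 0.8, -0.8]
opening: 0.997
grasp_force: 0.0
```

>>> {"name": "carry_out", "arguments": {"delta_pos": [[-0.016,0.004,0],[-0.016,0.004,0],[-0.016,0.004,0],[-0.016,0.004,0],[-0.016,0.004,0]], "rot": [[0,0,0],[0,0,0],[0,0,0],[0,0,0],[0,0,0]]}}

```text
clock: 19.18
eef_pos: [536.0, -4.5, 163.9]
tcp_rot: [3.142, -0.0, 1.572]
contact_force: [1.4, 0.0, 0.6]
opening: 0.999
grasp_force: 0.0
```

```bash
python3 - <<'E'
from h import *
f,P,c=hover('w13',(535,-5))
print([(d['box'],d['p']) for d in r.recognise('medium_centre','wrist')[:1]])
print(togo([c[0]+1,c[1]-1,37.5]))
E
```

```text
t 19.175 eef [536.   -4.5 163.9] centre [534.7  -4.1] 286 px [317. 235.]
[([281.2, 193.7, 355.6, 272.7], 0.72)]
(array([-0.0004, -0.0004,  0.1264]), None)
```

>>> {"name": "carry_out", "arguments": {"delta_pos": [[0,0,0.04],[0,0,0.08],[0,0,0.11],[0,0,0.1265],[0,0,0.1265],[0,0,0.1265]], "rot": [[0,0,0],[0,0,0],[0,0,0],[0,0,0],[0,0,0],[0,0,0]]}}

```text
clock: 20.02
eef_pos: [536.9, -5.2, 38.2]
tcp_rot: [3.14, 0.0, 1.571]
contact_force: [-0.4, 0.5, 0.4]
opening: 1.0
grasp_force: 0.0
```

>>> {"name": "carry_out", "arguments": {"delta_pos": [[0,0,0],[0,0,0],[0,0,0],[0,0,0],[0,0,0],[0,0,0]], "rot": [[0,0,0],[0,0,0],[0,0,0],[0,0,0],[0,0,0],[0,0,0]], "claw": 0.045, "grip_force": 40}}

```text
clock: 20.78
eef_pos: [536.8, -5.3, 38.7]
tcp_rot: [3.14, -0.0, 1.571]
contact_force: [-1.9, 0.1, 11.8]
opening: 0.637
grasp_force: 39.7
```

```bash
python3 - <<'E'
from h import *
z=28-r.sense()['eef_pos'][2]
f,P,c=held('w14',z)
e=r.sense()['eef_pos']; print('zoff',z,'target tcp', np.r_[456.1, 322.7-(c-e[:2])[1], e[2]+86],togo(np.r_[456.1, 322.7-(c-e[:2])[1], e[2]+98]))
E
```

```text
t 20.775 eef [536.8  -5.3  38.7] [ 3.14   -0.      1.5711] F [-1.9  0.1 11.8] grip 39.7 0.637
held centre [535.5  -4.7] off tcp [-1.4  0.6] 272
zoff -10.73258426632593 target tcp [456.1        322.17322118 124.71065741] (array([ 0.3274, -0.0804, -0.0981]), None)
```

>>> {"name": "carry_out", "arguments": {"delta_pos": [[0,0,-0.03],[0,0,-0.08],[0.03,-0.007,-0.12],[0.08,-0.02,-0.125],[0.14,-0.034,-0.125],[0.2,-0.049,-0.125],[0.26,-0.064,-0.125],[0.3,-0.074,-0.125]], "rot": [[0,0,0],[0,0,0],[0,0,0],[0,0,0],[0,0,0],[0,0,0],[0,0,0],[0,0,0]]}}

```text
clock: 21.82
eef_pos: [461.1, 297.2, 162.9]
tcp_rot: [3.141, -0.001, 1.573]
contact_force: [0.3, -0.0, -0.8]
opening: 0.637
grasp_force: 42.6
```

>>> {"name": "carry_out", "arguments": {"delta_pos": [[0.02,-0.005,0.0],[0.0275,-0.0068,0.005],[0.0275,-0.0068,0.015],[0.0275,-0.0068,0.027],[0.0275,-0.0068,0.027],[0.0275,-0.0068,0.027],[0.0275,-0.0068,0.027]], "rot": [[0,0,0],[0,0,0],[0,0,0],[0,0,0],[0,0,0],[0,0,0],[0,0,0]]}}

```text
clock: 22.7
eef_pos: [455.5, 322.1, 135.6]
tcp_rot: [3.141, -0.0, 1.571]
contact_force: [0.8, 0.1, -0.7]
opening: 0.632
grasp_force: 42.6
```

```bash
python3 - <<'E'
from h import *
f,P,c=held('w15',-10.7)
print('fix',np.array([456.1-1.4,322.7])-c, togo([456.1,r.sense()['eef_pos'][1]+322.7-c[1],124.7]))
E
```

```text
t 22.7 eef [455.5 322.1 135.6] [ 3.1412e+00 -3.0000e-04  1.5710e+00] F [ 0.8  0.1 -0.7] grip 42.6 0.632
held centre [454.2 322.7] off tcp [-1.3  0.6] 261
fix [ 0.51254117 -0.03501032] (array([-0.    ,  0.0007,  0.0109]), None)
```

>>> {"name": "carry_out", "arguments": {"delta_pos": [[0,0.0006,0.004],[0,0.0006,0.008],[0,0.0006,0.01],[0,0.0006,0.011],[0,0.0006,0.011],[0,0.0006,0.011]], "rot": [[0,0,0],[0,0,0],[0,0,0],[0,0,0],[0,0,0],[0,0,0]]}}

```text
clock: 23.5
eef_pos: [455.7, 322.2, 124.8]
tcp_rot: [-3.141, 0.0, 1.571]
contact_force: [-2.1, -1.3, 7.4]
opening: 0.635
grasp_force: 43.2
```

>>> {"name": "carry_out", "arguments": {"delta_pos": [[0,0,0],[0,0,0],[0,0,0],[0,0,0],[0,0,0]], "rot": [[0,0,0],[0,0,0],[0,0,0],[0,0,0],[0,0,0]], "claw": 0.075}}

```text
clock: 24.12
eef_pos: [455.8, 322.2, 124.2]
tcp_rot: [-3.142, 0.0, 1.571]
contact_force: [0.4, -0.3, 0.6]
opening: 0.877
grasp_force: 0.0
```

```bash
python3 - <<'E'
from h import *
z0=r.sense()['eef_pos'][2]
f,P,c=held('w16',114-z0)
for dz in (-3,3,6): print(dz,fit(f,'wrist',c,114+dz,(25.5,28),P))
E
```

```text
t 24.125 eef [455.8 322.2 124.2] [-3.1415  0.      1.5713] F [ 0.4 -0.3  0.6] grip 0.0 0.877
held centre [454.4 322.7] off tcp [-1.4  0.5] 264
-3 (array([454.35018222, 320.48983509]), np.float64(207.6400146484375))
3 (array([453.61321288, 323.77800251]), np.float64(178.92196655273438))
6 (array([453.78088428, 324.83527445]), np.float64(182.12400817871094))
```

>>> {"name": "carry_out", "arguments": {"delta_pos": [[0,0,-0.02],[-0.005,0,-0.05],[-0.05,0.022,-0.06],[-0.1,0.046,-0.06],[-0.155,0.072,-0.06],[-0.21,0.098,-0.055],[-0.265,0.123,-0.05],[-0.32,0.148,-0.045]], "rot": [[0,0,0],[0,0,0],[0,0,0],[0,0,0],[0,0,0],[0,0,0],[0,0,0],[0,0,0]], "claw": 0.0854}}

```text
clock: 25.18
eef_pos: [604.6, 0.4, 169.3]
tcp_rot: [3.141, -0.0, 1.571]
contact_force: [1.0, -0.4, 0.2]
opening: 0.998
grasp_force: 0.0
```

>>> {"name": "carry_out", "arguments": {"delta_pos": [[-0.05,0.024,0.005],[-0.071,0.034,0.006],[-0.071,0.034,0.006],[-0.071,0.034,0.006],[-0.071,0.034,0.006],[-0.071,0.034,0.006]], "rot": [[0,0,0],[0,0,0],[0,0,0],[0,0,0],[0,0,0],[0,0,0]]}}

```text
clock: 25.92
eef_pos: [637.8, -67.6, 163.5]
tcp_rot: [3.142, -0.0, 1.573]
contact_force: [0.3, -0.6, -0.3]
opening: 0.999
grasp_force: 0.0
```

```bash
python3 - <<'E'
from h import *
f,P,c=hover('w17',(637,-67))
print([(d['box'],d['p']) for d in r.recognise('coarse_centre','wrist')[:1]])
print(togo([c[0]+1,c[1]-1,37.5]))
E
```

```text
t 25.925 eef [637.8 -67.6 163.5] centre [638.6 -67. ] 282 px [320. 235.]
[([281.8, 196.6, 358.5, 271.1], 0.67)]
(array([0.    , 0.0017, 0.126 ]), None)
```

>>> {"name": "carry_out", "arguments": {"delta_pos": [[0,0.0015,0.04],[0,0.0015,0.08],[0,0.0015,0.11],[0,0.0015,0.1265],[0,0.0015,0.1265],[0,0.0015,0.1265]], "rot": [[0,0,0],[0,0,0],[0,0,0],[0,0,0],[0,0,0],[0,0,0]]}}

```text
clock: 26.78
eef_pos: [640.4, -68.7, 38.0]
tcp_rot: [3.14, 0.0, 1.571]
contact_force: [-0.5, 0.6, 0.0]
opening: 0.999
grasp_force: 0.0
```

>>> {"name": "carry_out", "arguments": {"delta_pos": [[0,0,0],[0,0,0],[0,0,0],[0,0,0],[0,0,0],[0,0,0]], "rot": [[0,0,0],[0,0,0],[0,0,0],[0,0,0],[0,0,0],[0,0,0]], "claw": 0.045, "grip_force": 40}}

```text
clock: 27.52
eef_pos: [640.1, -68.8, 38.3]
tcp_rot: [3.14, 0.0, 1.571]
contact_force: [-2.2, 0.1, 8.6]
opening: 0.639
grasp_force: 40.6
```

```bash
python3 - <<'E'
from h import *
z=28-r.sense()['eef_pos'][2]
f,P,c=held('w18',z)
e=r.sense()['eef_pos']; print('zoff',z,'target tcp', np.r_[455.9, 322.7-(c-e[:2])[1], e[2]+106],togo(np.r_[455.9, 322.7-(c-e[:2])[1], e[2]+118]))
E
```

```text
t 27.525 eef [640.1 -68.8  38.3] [3.1400e+00 1.0000e-04 1.5712e+00] F [-2.2  0.1  8.6] grip 40.6 0.639
held centre [640.  -70.6] off tcp [-0.1 -1.8] 171
zoff -10.321710518085908 target tcp [455.9        324.55780404 144.34894858] (array([ 0.3934, -0.1838, -0.1183]), None)
```

```bash
python3 - <<'E'
from h import *
f=cv2.imread('pics/w18.png');e=r.sense()['eef_pos']
for rr in ([28],[25.5],[25.5,28]):
  for x0 in ((-1.3,2),(-1.3,0)):
    c,q=fit(f,'wrist',e[:2]+x0,28,rr,None,3);print(rr,(c-e[:2]).round(1),round(q))
E
```

```text
[28] [-1.3  1.2] 139
[28] [-1.3  1.2] 139
[25.5] [-1.3 -2.2] 100
[25.5] [-1.3 -2.2] 100
[25.5, 28] [-1.3  1.2] 264
[25.5, 28] [-1.3  1.2] 264
```

View pics/w18.png

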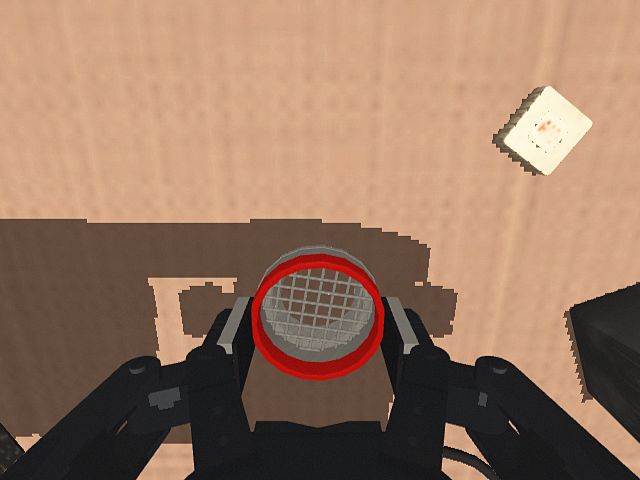

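The red sieve is held level at (319,317), and the refit puts its offset at (-1.3, 1.2).

>>> {"name": "carry_out", "arguments": {"delta_pos": [[0,0,-0.03],[0,0,-0.08],[0.02,-0.01,-0.13],[0.07,-0.033,-0.142],[0.125,-0.059,-0.142],[0.18,-0.085,-0.142],[0.235,-0.111,-0.142],[0.29,-0.137,-0.142]], "rot": [[0,0,0],[0,0,0],[0,0,0],[0,0,0],[0,0,0],[0,0,0],[0,0,0],[0,0,0]]}}

```text
clock: 28.58
eef_pos: [501.4, 222.9, 179.5]
tcp_rot: [3.14, -0.001, 1.571]
contact_force: [1.9, 0.3, 0.4]
opening: 0.634
grasp_force: 42.7
```

>>> {"name": "carry_out", "arguments": {"delta_pos": [[0.05,-0.023,0.0],[0.09,-0.042,0.0],[0.1003,-0.047,0.01],[0.1003,-0.047,0.024],[0.1003,-0.047,0.024],[0.1003,-0.047,0.024],[0.1003,-0.047,0.024]], "rot": [[0,0,0],[0,0,0],[0,0,0],[0,0,0],[0,0,0],[0,0,0],[0,0,0]]}}

```text
clock: 29.45
eef_pos: [455.9, 320.9, 155.1]
tcp_rot: [3.141, -0.0, 1.57]
contact_force: [0.4, 0.2, -0.6]
opening: 0.636
grasp_force: 42.7
```

```bash
sed -i "s/c,q=fit(f,'wrist',e\[:2\],e\[2\]+zoff,rad,P)/c,q=min((fit(f,'wrist',e[:2]+[-1.3,d],e[2]+zoff,rad,P,2) for d in (-4,-2,0,2,4)),key=lambda t:-t[1])/" h.py
python3 - <<'E'
from h import *
f,P,c=held('w19',-10.3)
print(togo([455.9,r.sense()['eef_pos'][1]+322.7-c[1],144.3]))
E
```

```text
t 29.45 eef [455.9 320.9 155.1] [ 3.1412e+00 -2.0000e-04  1.5702e+00] F [ 0.4  0.2 -0.6] grip 42.7 0.636
held centre [454.6 322.2] off tcp [-1.3  1.3] 263
(array([0.0005, 0.0001, 0.0108]), None)
```

>>> {"name": "carry_out", "arguments": {"delta_pos": [[0.0004,0,0.004],[0.0004,0,0.008],[0.0004,0,0.01],[0.0004,0,0.011],[0.0004,0,0.011],[0.0004,0,0.011]], "rot": [[0,0,0],[0,0,0],[0,0,0],[0,0,0],[0,0,0],[0,0,0]]}}

```text
clock: 30.25
eef_pos: [455.2, 322.0, 144.3]
tcp_rot: [3.142, -0.0, 1.571]
contact_force: [-2.1, -1.2, 5.6]
opening: 0.632
grasp_force: 43.3
```

>>> {"name": "carry_out", "arguments": {"delta_pos": [[0,0,0],[0,0,0],[0,0,0],[0,0,0],[0,0,0]], "rot": [[0,0,0],[0,0,0],[0,0,0],[0,0,0],[0,0,0]], "claw": 0.075}}

```text
clock: 30.88
eef_pos: [455.2, 321.9, 143.7]
tcp_rot: [-3.142, 0.0, 1.571]
contact_force: [0.1, -0.2, 0.4]
opening: 0.88
grasp_force: 0.0
```

```bash
python3 - <<'E'
from h import *
f,P,c=held('w20',134-r.sense()['eef_pos'][2])
E
```

```text
t 30.875 eef [455.2 321.9 143.7] [-3.1415  0.      1.5714] F [ 0.1 -0.2  0.4] grip 0.0 0.88
held centre [453.9 323.2] off tcp [-1.3  1.3] 262
```

>>> {"name": "carry_out", "arguments": {"delta_pos": [[0,0,-0.02],[-0.005,0,-0.045],[-0.05,0.023,-0.05],[-0.1,0.046,-0.045],[-0.15,0.069,-0.035],[-0.19,0.088,-0.025],[-0.212,0.097,-0.022],[-0.212,0.097,-0.022]], "rot": [[0,0,0],[0,0,0],[0,0,0],[0,0,0],[0,0,0],[0,0,0],[0,0,0],[0,0,0]], "claw": 0.0854}}

```text
clock: 31.92
eef_pos: [552.7, 108.6, 165.5]
tcp_rot: [-3.141, 0.0, 1.569]
contact_force: [0.5, -0.2, -0.2]
opening: 0.998
grasp_force: 0.0
```

>>> {"name": "carry_out", "arguments": {"delta_pos": [[0,0,0],[0,0,0],[0,0,0]], "rot": [[0,0,0],[0,0,0],[0,0,0]]}}

```text
clock: 32.3
eef_pos: [552.2, 110.8, 166.0]
tcp_rot: [3.141, -0.0, 1.573]
contact_force: [-0.3, -0.0, 0.1]
opening: 0.998
grasp_force: 0.0
```

```bash
python3 - <<'E'
from h import *
f,P,c=hover('w21',(552,109),12,(28,),8)
k,q=fit(f,'wrist',c,36,(10,),P,6);print('knob',k,q,proj('wrist',[*k,36],P))
print([(d['box'],d['p']) for d in r.recognise('lid_centre','wrist')[:1]])
print(togo([c[0]+.7,c[1]-.5,41]))
o=proj('wrist',[*c,12],P).astype(int)-50
g=cv2.resize(f[o[1]:o[1]+100,o[0]:o[0]+100],None,fx=4,fy=4)
for R,z,x in ((28,12,c),(10,36,k)):
    for a in TH: cv2.circle(g,tuple(int(v) for v in (proj('wrist',[x[0]+R*np.cos(a),x[1]+R*np.sin(a),z],P)-o)*4+2),1,(0,0,255),-1)
cv2.imwrite('pics/ov5.png',g)
E
```

```text
t 32.3 eef [552.2 110.8 166. ] centre [553.9 110.4] 138 px [321. 229.]
knob [553.7444996  112.01367912] 120.82849884033203 [321.1275575  236.58164802]
[([284.5, 196.4, 360.1, 264.0], 0.68)]
(array([-0.0007,  0.0023,  0.1249]), None)
```

View pics/ov5.png

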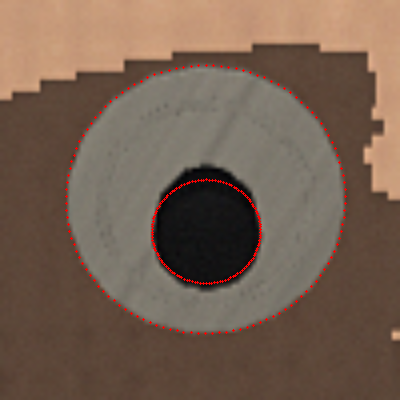

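>>> {"name": "carry_out", "arguments": {"delta_pos": [[-0.001,0.003,0.04],[-0.001,0.003,0.08],[-0.001,0.003,0.11],[-0.001,0.003,0.1245],[-0.001,0.003,0.1245],[-0.001,0.003,0.1245]], "rot": [[0,0,0],[0,0,0],[0,0,0],[0,0,0],[0,0,0],[0,0,0]]}}

```text
clock: 33.15
eef_pos: [556.2, 109.2, 42.3]
tcp_rot: [3.14, -0.0, 1.572]
contact_force: [0.4, -0.7, 1.3]
opening: 1.001
grasp_force: 0.0
```

>>> {"name": "carry_out", "arguments": {"delta_pos": [[0,0,0],[0,0,0],[0,0,0],[0,0,0],[0,0,0],[0,0,0],[0,0,0],[0,0,0]], "rot": [[0,0,0],[0,0,0],[0,0,0],[0,0,0],[0,0,0],[0,0,0],[0,0,0],[0,0,0]], "claw": 0.012, "grip_force": 40}}

```text
clock: 34.15
eef_pos: [555.5, 109.0, 41.6]
tcp_rot: [3.141, -0.0, 1.571]
contact_force: [-0.9, -0.2, 5.2]
opening: 0.213
grasp_force: 39.1
```

```bash
python3 - <<'E'
from h import *
z=12-r.sense()['eef_pos'][2]
f,P,c=held('w22',z,(28,)); print(z)
E
```

```text
t 34.15 eef [555.5 109.   41.6] [ 3.1413 -0.      1.5714] F [-0.9 -0.2  5.2] grip 39.1 0.213
held centre [554.1 110.2] off tcp [-1.4  1.2] 114
-29.605792692596005
```

View pics/w22.png

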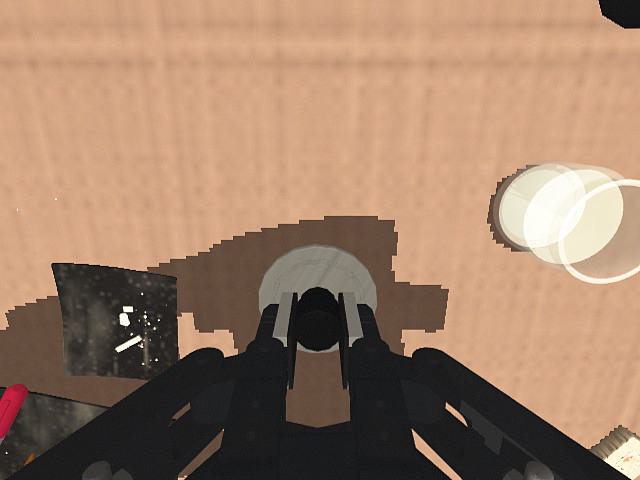

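>>> {"name": "carry_out", "arguments": {"delta_pos": [[0,0,-0.03],[0,0,-0.08],[0,0,-0.13],[0.03,-0.014,-0.16],[0.08,-0.038,-0.16],[0.13,-0.061,-0.16],[0.17,-0.08,-0.16],[0.2,-0.094,-0.16]], "rot": [[0,0,0],[0,0,0],[0,0,0],[0,0,0],[0,0,0],[0,0,0],[0,0,0],[0,0,0]]}}

```text
clock: 35.2
eef_pos: [460.1, 310.5, 201.1]
tcp_rot: [-3.141, 0.0, 1.572]
contact_force: [-0.1, -0.9, -0.8]
opening: 0.211
grasp_force: 39.4
```

>>> {"name": "carry_out", "arguments": {"delta_pos": [[0.0129,-0.006,0.0],[0.0129,-0.006,0.005],[0.0129,-0.006,0.015],[0.0129,-0.006,0.022],[0.0129,-0.006,0.022],[0.0129,-0.006,0.022],[0.0129,-0.006,0.022]], "rot": [[0,0,0],[0,0,0],[0,0,0],[0,0,0],[0,0,0],[0,0,0],[0,0,0]]}}

```text
clock: 36.08
eef_pos: [455.5, 321.8, 179.6]
tcp_rot: [3.141, -0.0, 1.571]
contact_force: [0.7, 0.3, 0.3]
opening: 0.214
grasp_force: 39.4
```

```bash
python3 - <<'E'
from h import *
f,P,c=held('w23',-29.6,(28,))
print(togo([455.4,r.sense()['eef_pos'][1]+323-c[1],167.6]))
E
```

```text
t 36.075 eef [455.5 321.8 179.6] [ 3.1411e+00 -3.0000e-04  1.5712e+00] F [0.7 0.3 0.3] grip 39.4 0.214
held centre [454.1 322.8] off tcp [-1.4  0.9] 115
(array([ 0.0002, -0.0001,  0.012 ]), None)
```

View pics/w23.png

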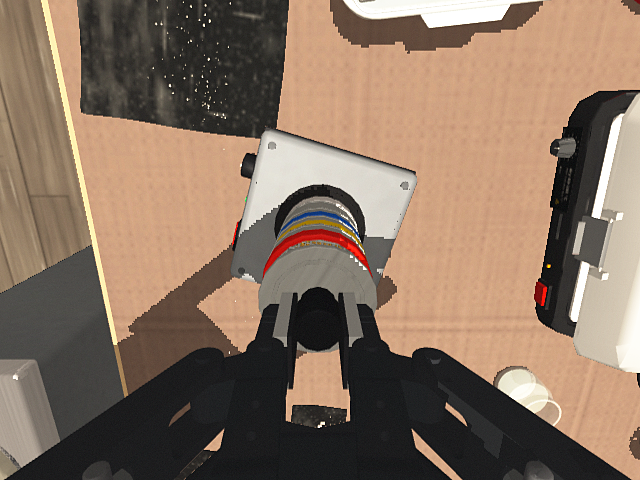

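The lid is level over the neat tower, and the jar is undisturbed. Lowering it now.

>>> {"name": "carry_out", "arguments": {"delta_pos": [[0.0002,0,0.004],[0.0002,0,0.008],[0.0002,0,0.01],[0.0002,0,0.012],[0.0002,0,0.012],[0.0002,0,0.012]], "rot": [[0,0,0],[0,0,0],[0,0,0],[0,0,0],[0,0,0],[0,0,0]]}}

```text
clock: 36.88
eef_pos: [455.3, 322.1, 167.5]
tcp_rot: [3.141, -0.0, 1.571]
contact_force: [-0.8, -0.5, 3.9]
opening: 0.213
grasp_force: 39.8
```

>>> {"name": "carry_out", "arguments": {"delta_pos": [[0,0,0],[0,0,0],[0,0,0],[0,0,0],[0,0,0],[0,0,0]], "rot": [[0,0,0],[0,0,0],[0,0,0],[0,0,0],[0,0,0],[0,0,0]], "claw": 0.06}}

```text
clock: 37.62
eef_pos: [455.3, 322.0, 167.3]
tcp_rot: [3.142, 0.0, 1.571]
contact_force: [0.1, 0.1, 0.7]
opening: 0.701
grasp_force: 0.0
```

>>> {"name": "carry_out", "arguments": {"delta_pos": [[0,0,-0.01],[0,0,-0.03],[0,0,-0.06],[0,0,-0.09],[-0.03,0,-0.1],[-0.03,0,-0.1],[-0.03,0,-0.1],[-0.03,0,-0.1]], "rot": [[0,0,0],[0,0,0],[0,0,0],[0,0,0],[0,0,0],[0,0,0],[0,0,0],[0,0,0]]}}

```text
clock: 38.62
eef_pos: [455.1, 292.4, 266.9]
tcp_rot: [-3.141, 0.0, 1.572]
contact_force: [-0.1, -0.5, 0.7]
opening: 0.703
grasp_force: 0.0
```

```bash
python3 - <<'E'
from h import *
f,P,c=hover('w24',(454.5,323),138,(28,),8)
for z in (136,140,144): print(z,fit(f,'wrist',c,z,(28,),P,6))
E
```

```text
t 38.625 eef [455.1 292.4 266.9] centre [454.  323.7] 126 px [318. 196.]
136 (array([454.04245503, 323.17939713]), np.float64(130.86732482910156))
140 (array([453.60379775, 324.68052718]), np.float64(120.69259643554688))
144 (array([454.00869964, 325.82887328]), np.float64(113.72574615478516))
```

View pics/w24.png

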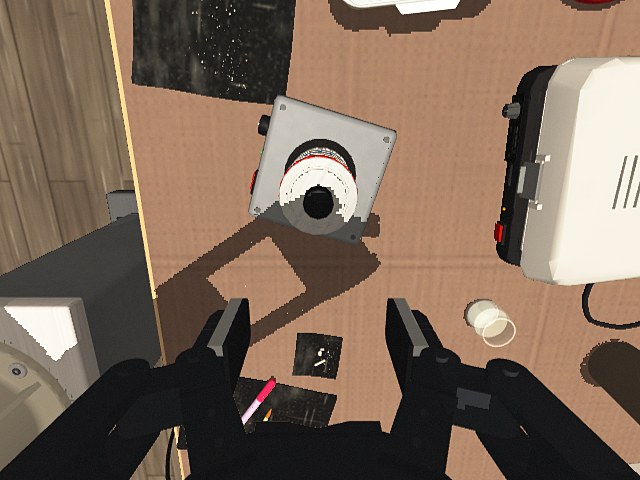

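The lid is level and home at (318,196), the hand is clear and the jar is upright. I'll hand it in.

```bash
python3 -c "
from rig import r
print(r.sign_off())"
```

```text
the job is handed in; nothing more can be done
None
```

The sieve tower is built in order (pan, blue, yellow, red, lid) and handed in at about 39 s; the last camera view shows the lid level and home, the hand clear and the jar upright, but `sign_off()` returned no verdict.

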